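# Seat the knurled collar on the filter cell and hold it home

## Task

Pick up the small knurled collar and set it down over the barrel of the filter cell, keeping the same end up; it will stop on the barrel's pins, so turn it until the hidden keyways inside it drop over them. Then push it fully home against the spring and finish while still holding it pushed home, squarely seated: do not let go at the end. Leave the beaker, the spare ring, the model car and the jar where they are.

Things in the scene. Friction and masses are not known exactly. Their poses are not given: they have to be found in the camera images.
- collar_center (a point): Loose knurled aluminium collar lying flat on the bench, right end up: outside diameter 60 mm (dark knurl ridges 1 mm proud), height 36 mm, about 0.2 kg, a 39 mm bore right through. This point is on its axis, half-way up, 18 mm above the underside; z is up along the axis.
- collar_foot (a point): Centre of the collar's underside, z up. Inside the bore's lowest 16 mm, open to the underside only, are three keyways 120 degrees apart, each 11 mm wide, unseen from above; their angle about the axis is not told (not given by the x axis here).
- cell_seat (a point): Filter cell, fixed: foot disc 110 mm wide and 18 mm high, body 64 mm wide up to 40 mm, step up to the seat 50 mm above the bench, then an upright barrel of 36 mm diameter. This point is on the barrel's axis (z up) at the seat, where the collar's underside rests when home (collar centre then 18 mm above this point).
- cell_pins (a point): On the barrel's axis, level with the tops of its three radial pins, 12 mm above the seat. Pins: 6 mm thick, 120 degrees apart, standing out 6 mm; their angle varies and is not told. A collar not lined up rests here on its underside. It can go down when lined up within about 6 degrees; turning either way, that comes every 120 degrees.
- cell_top (a point): Centre of the barrel's top, 92 mm above the bench. The top 8 mm taper from 36 to 29 mm diameter, to lead the collar on.
- spring_ring (a joint): Dark sprung ring, 51 to 62 mm diameter, round the barrel's foot, in m: 0 when up (top 6 mm above the seat), about 0.006 when pressed level with the seat by a collar that is home. It pushes up with about 5 N when up, 10 N when level, more than the collar's weight: a collar let go springs back up.
- beaker: Bystander: open glass beaker, 84 mm diameter, 110 mm high; origin at the centre of its underside.
- spare_ring: Bystander: a smooth flat aluminium ring, 70 mm outside and 50 mm inside diameter, 12 mm high; origin at the centre of its underside.
- car: Bystander: model car, about 116 mm long, 92 mm wide, 77 mm high, four black wheels; origin at the centre of its underside, x along its length.
- jar: Bystander: closed jar with white cap, 56 mm diameter, 75 mm high; origin at the centre of its underside.
Mind the look-alikes: they are no part of the job. What is shaped like the part that bears cell_seat but blue is not meant.

How it is judged:
By the outcome, as a careful person would: the job done as asked, in the order asked, and still so for the second after the job is handed in, while the arm keeps its last pose, push and grip.
It also fails if it takes over 58 s, if anything falls off the work surface, if the arm or the gripper's body presses on something with over 40 N, if the wrist force passes 120 N, or if a joint passes its speed limit or range.

## Robot

A 6-joint arm with a two-finger parallel gripper is mounted at the origin on the work surface. World frame = base frame: x ahead of the robot, y to its left, z up, the work surface at z = 0. Lengths are in m, angles in rad, forces in N, time in s.
With the tool pointing down it reaches from about 0.325 to 1 m from the base axis. Payload 5.1 kg.
Tool frame: the origin (TCP) lies at the centre of the arm's flange, where the gripper is bolted on; the fingertips stand 173 mm ahead of it and the grasp point (between the pads) lies 155 mm ahead of it; z points along the fingers, y is the direction in which the jaws open and shut (so a half turn about z gives the same grasp; the last joint's range is limited). The gripper opens to 85 mm and grips with 20 to 120 N. Pads are 22 mm wide; open, the fingers measure 114 mm over their backs; the gripper's body (76 mm by 85 mm) begins 54 mm behind the grasp point. The pads swing forward as they close: fully open they stand 13 mm farther back than shut.
Start: joints at [1.042, 0.124, 1.65, -0, 1.367, -0.083], TCP at [0.28, 0.586, 0.405] pointing down, gripper open.
Joint ranges: [-2.61, 2.61], [-1.02, 2.33], [0.03, 2.71], [-1.35, 4.49], [0.32, 2.68], [-2.91, 2.91]. Speed limits (rad/s): [2.57, 2.57, 3.14, 3.14, 3.14, 3.14].

## Interface

Orientations are given as a unit quaternion [x, y, z, w].
In Python, from station import arm gives the robot as it stands. The module is installed in compiled form; this text tells all that it offers.
- The arm moves only by the shell command python3 -m creep 'ROWS' [FORCE]. ROWS is JSON, a list of rows, each a list of 3 entries, a list of its own where there are three numbers: the shift along the tool's x, y, z in mm, then the turn, a rotation vector about the tool's x, y, z in degrees, then the closure, from 0 (fully open) to 1 (shut). In form: [[[x, y, z], [wx, wy, wz], fingers], ...]. A call has 1 to 5 rows; each row is the pose to reach, as a shift and turn from the pose measured when the call began, along the tool's axes at that moment; what a row does not reach only later rows make up. A row lasts 1/10 s, in which the tool goes at most 50 mm and 8.59 degrees, less where a joint would pass 70% of its speed; a pose out of reach is approached as far as the arm can. A call with a gripper value outside its range is refused whole. The fingers move at their own pace and stop on an object; FORCE is the grip in N (left out, the last holds). Time passes only in rows, so rows that repeat a pose let the fingers close. It gives the time, the measured TCP pose, the force and the opening at its end, in the units of the state.
- arm.read_state(): the state, without advancing time (a new reading comes with each control period).
- arm.camera(name): name is "side" or "top" or "wrist"; returns a dict with "color" (420x560x3 uint8, blue, green, red), "depth" (420x560 float32, m along the optical axis (not along the pixel's ray), 0 where there is no reading), "fovy" (degrees; the focal length in pixels is half the picture's height over the tangent of half this angle, whatever the lens; pixels are square), "cx", "cy" (the principal point, pixels), "k1" (the pictures are not rectified: a ray, as slopes to the right and down, at radius r is drawn at 1 + k1 r^2 times it, then the intrinsics apply), "R" (3x3) and "t" (3): a world point X has camera coordinates R X + t; the wrist camera has in their place "mount" (4x4, takes a point from camera to tool coordinates, whose origin is the TCP and whose axes are the flange's). Camera axes: x right, y down, z forward; pixel columns grow to the right and rows downward; lengths in m; the calibration is good to about 2 mm. A picture is of the moment at which its call begins: read the wrist's pose just before it.
- arm.finish_job(): hands the job in, once; it reports no verdict.
The state is a dict: "time": time; "joint_positions": joint angles; "joint_velocities": joint speeds; "joint_efforts": joint torques, N m; "position": TCP position; "orientation": TCP orientation; "ft_force": force on the tool from outside, world axes, zero at the start; "moment": the same for the moment, N m; "width": finger opening in m.
Only numpy, scipy, OpenCV 4.12 (cv2) and the standard library are available. Lean on these libraries where they do the work, as an engineer would, in place of code of your own. Each camera call takes 0.05 s, during which the arm holds its last target. There are 200 camera calls.

## Working session

There is one attempt and no reset: what is moved stays moved. The work goes in short steps, Python scripts to look and compute and a shell command to move; the robot and the scene stay as the last step left them, time stands still between calls to the robot, and variables do not carry over. Pictures are saved under pics/ and viewed, about 8 in all and at most 12, crops included, and the job is handed in when it is done.

```bash
mkdir -p pics; cat > h.py <<'E'
import numpy as np, cv2
from station import arm
from scipy.spatial.transform import Rotation as Ro
def snap(name):
    s=arm.read_state(); c=arm.camera(name)
    if name=="wrist":
        M=np.array(c["mount"]); T=np.eye(4); T[:3,:3]=Ro.from_quat(s["orientation"]).as_matrix(); T[:3,3]=s["position"]
        W=T@M
    else:
        R=np.array(c["R"]);W=np.eye(4);W[:3,:3]=R.T;W[:3,3]=-R.T@np.array(c["t"])
    c["W"]=W; c["f"]=c["color"].shape[0]/2/np.tan(np.radians(c["fovy"])/2)
    return c
def rays(c,uv):
    uv=np.atleast_2d(np.array(uv,float)); d=(uv-[c["cx"],c["cy"]])/c["f"]
    x=d.copy()
    for _ in range(20): x=d/(1+c["k1"]*(x**2).sum(1,keepdims=True))
    return x
def onplane(c,uv,z):
    x=rays(c,uv); d=np.c_[x,np.ones(len(x))]@c["W"][:3,:3].T; o=c["W"][:3,3]
    return o+d*((z-o[2])/d[:,2])[:,None]
def pts(c):
    h,w=c["depth"].shape; v,u=np.mgrid[:h,:w]; x=rays(c,np.c_[u.ravel(),v.ravel()])
    z=c["depth"].ravel()
    return ((np.c_[x,np.ones(len(x))]*z[:,None])@c["W"][:3,:3].T+c["W"][:3,3]).reshape(h,w,3)
def proj(c,X):
    p=(np.atleast_2d(X)-c["W"][:3,3])@c["W"][:3,:3]; x=p[:,:2]/p[:,2:]
    x=x*(1+c["k1"]*(x**2).sum(1,keepdims=True)); return x*c["f"]+[c["cx"],c["cy"]]
E
python3 - <<'E'
from h import *
for n in ("top","side","wrist"):
    c=snap(n); cv2.imwrite(f"pics/{n}0.png",c["color"]); np.save(f"{n}0.npy",c,allow_pickle=True)
    print(n,c["W"][:3].round(3).tolist(),c["f"],c["k1"],c["cx"],c["cy"],(c["depth"]>0).mean())
print(arm.read_state())
E
```

```text
top [[-0.018, -0.997, 0.077, 0.559], [-1.0, 0.017, -0.009, 0.018], [0.008, -0.077, -0.997, 1.029]] 429.34744769912777 -0.08916219959661355 286.6249955586995 213.59347165009933 0.9958843537414966
side [[0.994, -0.086, 0.074, 0.541], [-0.112, -0.622, 0.775, -0.917], [-0.021, -0.778, -0.628, 0.831]] 402.2716679794661 -0.10181677610247768 275.61787973747744 214.7975098574351 0.9958801020408163
wrist [[0.431, 0.859, 0.277, 0.209], [0.902, -0.41, -0.135, 0.62], [-0.002, 0.308, -0.951, 0.373]] 301.7656137187996 -0.061990823397155864 280.4727899405235 212.50324955247072 0.9959438775510204
{'time': 0.15, 'joint_positions': array([ 1.04242743e+00,  1.24348323e-01,  1.65135631e+00,  1.43331186e-05,
        1.36750912e+00, -8.26045550e-02]), 'joint_velocities': array([-0.0001313 , -0.00206699, -0.0029033 ,  0.00137138, -0.00130504,
        0.00022167]), 'joint_efforts': array([ 1.22598409e-03, -4.24226010e+01, -3.66013670e+01, -8.91134982e-05,
        4.60635740e-03,  2.61764950e-05]), 'position': array([0.28017525, 0.58630126, 0.40374206]), 'orientation': array([ 2.21042759e-01,  9.75263781e-01, -7.70910525e-04, -2.50471519e-04]), 'ft_force': array([ 0.00719563,  0.50327427, -0.24964523]), 'moment': array([0.03407924, 0.0278908 , 0.01414971]), 'width': 0.08543644530295329}
```

View pics/top0.png

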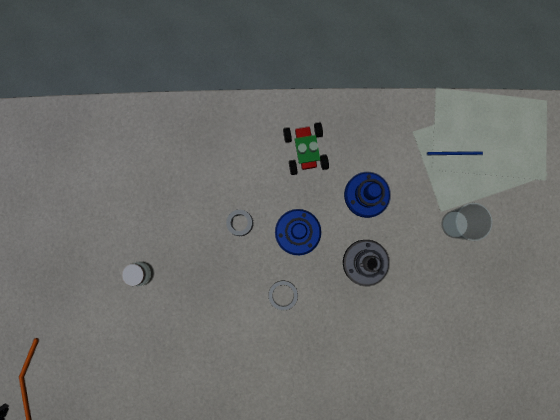

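View pics/side0.png

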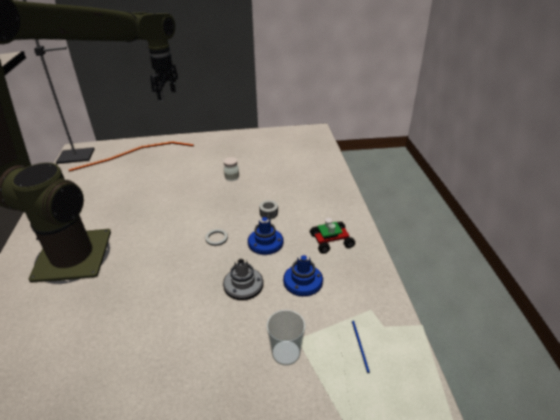

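Top view: the collar is at about (240,222), the spare ring at (283,294), and the grey filter cell at (366,263) with its barrel near (371,264). There are blue look-alikes at (298,232) and (368,194). The side view has the collar at (268,210) and the grey cell at (243,278).

```bash
python3 - <<'E'
from h import *
for n,box in (("top",{"collar":(240,222,22),"cell":(366,263,30)}),("side",{"collar":(268,210,14),"cell":(243,276,25)})):
    c=np.load(n+"0.npy",allow_pickle=True).item(); P=pts(c)
    for k,(u,v,r) in box.items():
        p=P[v-r:v+r,u-r:u+r].reshape(-1,3)
        lo,hi=(.028,.05) if k=="collar" else (.008,.024)
        q=p[(p[:,2]>lo)&(p[:,2]<hi)]
        (cx,cy),rad=cv2.minEnclosingCircle(q[:,:2].astype(np.float32)); print(n,k,len(q),cx,cy,rad,np.percentile(p[:,2],[2,50,98]),np.median(q[:,2]))
        if k=="cell":
            q=p[p[:,2]>.085]; print("  top",len(q),q.mean(0) if len(q) else 0)
# wrist target for grasp view
c=np.load("top0.npy",allow_pickle=True).item()
for k,uv,z in (("collar",(240,222),.036),("cell",(371,264),.092),("bluenear",(299,231),.092)): print(k,onplane(c,uv,z))
w=arm.camera("wrist"); print(np.array(w["mount"]).round(3).tolist())
E
```

```text
top collar 325 0.6182757019996643 0.12144136428833008 0.031243031844496727 [-0.00448927 -0.00024495  0.03735386] 0.03504063779403255
top cell 1061 0.5179442167282104 -0.17721152305603027 0.056023843586444855 [-0.00444016  0.00207413  0.08996893] 0.016173801556013556
  top 124 [ 0.52375886 -0.15082228  0.21104344]
side collar 155 0.6169160604476929 0.11736484616994858 0.032310858368873596 [-0.00275048  0.0028557   0.09170033] 0.035151971225526824
side cell 613 0.5399214029312134 -0.14823433756828308 0.09542816877365112 [-0.00336619  0.00312844  0.08836041] 0.016550219365018215
  top 72 [ 0.51865449 -0.24578574  0.15178351]
collar [[0.61813808 0.11770978 0.036     ]]
cell [[ 0.51789644 -0.17224719  0.092     ]]
bluenear [[ 0.59286378 -0.0164427   0.092     ]]
[[-0.0, -0.951, -0.308, 0.079], [1.0, -0.0, -0.0, -0.0], [0.0, -0.308, 0.951, 0.031], [0.0, 0.0, 0.0, 1.0]]
```

```bash
python3 -m creep '[[[-507,-276,94],[0,0,0],0],[[-507,-276,94],[0,0,0],0],[[-507,-276,94],[0,0,0],0],[[-507,-276,94],[0,0,0],0],[[-507,-276,94],[0,0,0],0]]' 30
```

```text
time: 0.7
position: [0.4255, 0.3848, 0.364]
orientation: [0.221, 0.975, -0.001, -0.0]
ft_force: [0.4, 0.0, 1.1]
width: 0.0853
```

```bash
python3 -m creep '[[[-289,-158,54],[0,0,0],0],[[-289,-158,54],[0,0,0],0],[[-289,-158,54],[0,0,0],0],[[-289,-158,54],[0,0,0],0],[[-289,-158,54],[0,0,0],0]]'
python3 -m creep '[[[-68,-37,13],[0,0,0],0],[[-68,-37,13],[0,0,0],0],[[-68,-37,13],[0,0,0],0],[[-68,-37,13],[0,0,0],0]]'
python3 - <<'E'
from h import *
c=snap("wrist"); cv2.imwrite("pics/w1.png",c["color"]); np.save("w1.npy",c,allow_pickle=True)
s=arm.read_state(); print(s["position"],s["joint_positions"].round(3))
P=pts(c); 
print(proj(c,[.618,.118,.036]))
m=(P[...,2]>.03)&(P[...,2]<.042)&(np.hypot(P[...,0]-.618,P[...,1]-.118)<.06)
q=P[m]; (x,y),r=cv2.minEnclosingCircle(q[:,:2].astype(np.float32)); print("depth circle",x,y,r,np.median(q[:,2]))
E
```

```text
time: 1.2
position: [0.5697, 0.1844, 0.3236]
orientation: [0.221, 0.975, -0.001, -0.0]
ft_force: [-0.5, 1.2, 0.2]
width: 0.0853
time: 1.6
position: [0.6151, 0.1211, 0.3101]
orientation: [0.222, 0.975, -0.001, -0.001]
ft_force: [-0.4, 0.6, -0.1]
width: 0.0857
[0.61484247 0.12192447 0.31046444] [ 1.100e-01  1.480e-01  1.787e+00 -1.000e-03  1.208e+00 -1.015e+00]
[[279.38761535 217.28904485]]
depth circle 0.6162377595901489 0.118218332529068 0.03104887157678604 0.035663429246981015
```

View pics/w1.png

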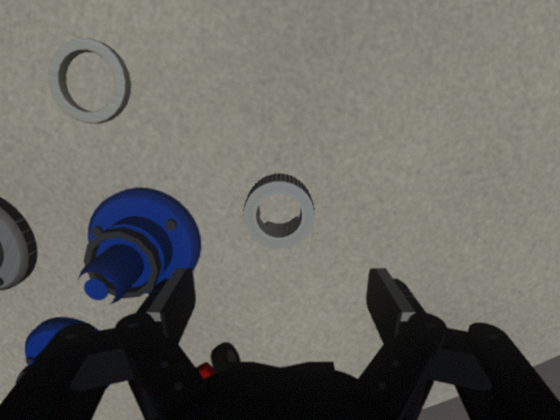

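The collar is at about (279,212) in the wrist view, between the fingers. The blue look-alike is clear to the left of it.

```bash
cat >> h.py <<'E'
def fitc(q):
    A=np.c_[q,np.ones(len(q))]; s=np.linalg.lstsq(A,(q**2).sum(1),rcond=None)[0]
    return s[0]/2,s[1]/2,np.sqrt(s[2]+s[0]**2/4+s[1]**2/4)
def face(c,X,z,rad,thr):
    g=cv2.cvtColor(c["color"],cv2.COLOR_BGR2GRAY); u,v=proj(c,[*X,z])[0]
    yy,xx=np.mgrid[:g.shape[0],:g.shape[1]]
    m=((g>thr)&(np.hypot(xx-u,yy-v)<rad)).astype(np.uint8)
    cs,_=cv2.findContours(m,cv2.RETR_EXTERNAL,cv2.CHAIN_APPROX_NONE); k=max(cs,key=cv2.contourArea)[:,0]
    return m,k
E
python3 - <<'E'
from h import *
c=np.load("w1.npy",allow_pickle=True).item()
g=cv2.cvtColor(c["color"],cv2.COLOR_BGR2GRAY); print(g[200:250:3,250],g[236,260:300:4],g[300,250:300:10])
for thr in (140,150,160):
    m,k=face(c,(.616,.118),.036,45,thr); h=cv2.convexHull(k)[:,0]
    for z in (.036,): print(thr,fitc(onplane(c,h,z)[:,:2]),len(h))
E
python3 -m creep '[[[0,0,50],[0,0,0],0],[[0,0,60],[0,0,0],0],[[0,0,60],[0,0,0],0]]'
python3 - <<'E'
from h import *
c=snap("wrist"); np.save("w2.npy",c,allow_pickle=True); 
P=pts(c)
m=(P[...,2]>.03)&(P[...,2]<.042)&(np.hypot(P[...,0]-.617,P[...,1]-.118)<.05)
q=P[m]; print("depth circle",cv2.minEnclosingCircle(q[:,:2].astype(np.float32)),np.median(q[:,2]))
for thr in (140,150,160):
    m,k=face(c,(.616,.118),.036,60,thr); h=cv2.convexHull(k)[:,0]
    print(thr,fitc(onplane(c,h,.036)[:,:2]),len(h))
s=arm.read_state();print(s["position"],s["orientation"])
E
```

```text
[128 125 124 126 125 124 126 125 126 125 128 128 136 131 132 135 136] [125 128 127  87  64  61  76 118 127 123] [134 134 133 134 138]
140 (np.float64(0.5957424698991413), np.float64(0.08689216560928972), np.float64(0.0011204291952125868)) 5
time: 1.95
position: [0.6129, 0.1229, 0.2476]
orientation: [0.22, 0.975, -0.001, -0.004]
ft_force: [-0.1, 0.3, 0.2]
width: 0.0854
depth circle ((0.616320013999939, 0.11798612028360367), 0.0311110932379961) 0.03566680056366296
140 (np.float64(0.6479788904113223), np.float64(0.0879696947079309), np.float64(0.0020417856512880955)) 7Traceback (most recent call last):
  File "<stdin>", line 5, in <module>
  File "h.py", line 35, in face
    cs,_=cv2.findContours(m,cv2.RETR_EXTERNAL,cv2.CHAIN_APPROX_NONE); k=max(cs,key=cv2.contourArea)[:,0]
                                                                        ~~~^^^^^^^^^^^^^^^^^^^^^^^^
ValueError: max() iterable argument is empty
Traceback (most recent call last):
  File "h.py", line 35, in face
    cs,_=cv2.findContours(m,cv2.RETR_EXTERNAL,cv2.CHAIN_APPROX_NONE); k=max(cs,key=cv2.contourArea)[:,0]
                                                                        ~~~^^^^^^^^^^^^^^^^^^^^^^^^
ValueError: max() iterable argument is empty
```

```bash
cat >> h.py <<'E'
def go(pos,yaw=None):
    """print shift mm/turn deg to put the tool pointing straight down at pos; yaw = heading of tool x (deg), None keeps"""
    s=arm.read_state(); R=Ro.from_quat(s["orientation"]); x=R.as_matrix()[:,0]
    a=np.arctan2(x[1],x[0]) if yaw is None else np.radians(yaw)
    X=[np.cos(a),np.sin(a),0]; Z=[0,0,-1]; G=Ro.from_matrix(np.c_[X,np.cross(Z,X),Z])
    print("pos",s["position"].round(4),"yaw",np.degrees(np.arctan2(x[1],x[0])).round(2),"t",s["time"],"F",s["ft_force"].round(1),"M",s["moment"].round(2),"w",round(s["width"],4),"j6",s["joint_positions"][5].round(3))
    print("shift",(R.inv().apply(np.array(pos)-s["position"])*1000).round(1),"turn",np.degrees((R.inv()*G).as_rotvec()).round(2))
E
python3 -c "
from h import *
go([.6163,.118,.176],154.5)"
```

```text
pos [0.614  0.1228 0.2499] yaw 154.55 t 2.0 F [0.2 0.1 0.5] M [ 0.01 -0.02  0.  ] w 0.0856 j6 -1.015
shift [-4.4 -3.2 73.9] turn [-0.13 -0.16  0.05]
```

```bash
python3 -m creep '[[[-4.4,-3.2,35],[0,0,0],0],[[-4.4,-3.2,60],[-0.1,-0.2,0],0],[[-4.4,-3.2,72],[-0.1,-0.2,0],0],[[-4.4,-3.2,74],[-0.1,-0.2,0],0],[[-4.4,-3.2,74],[-0.1,-0.2,0],0]]'; python3 -c "
from h import *
go([.6163,.118,.176],154.5)"
```

```text
time: 2.5
position: [0.617, 0.1183, 0.1774]
orientation: [0.22, 0.975, 0.0, 0.001]
ft_force: [0.1, -0.4, 0.1]
width: 0.0852
pos [0.617  0.1183 0.1774] yaw 154.57 t 2.5 F [ 0.1 -0.4  0.1] M [ 0.04 -0.01  0.04] w 0.0852 j6 -1.022
shift [ 0.5 -0.6  1.4] turn [0.03 0.14 0.07]
```

```bash
python3 -m creep '[[[0.5,-0.6,1.4],[0,0,0],1],[[0.5,-0.6,1.4],[0,0,0],1],[[0.5,-0.6,1.4],[0,0,0],1],[[0.5,-0.6,1.4],[0,0,0],1],[[0.5,-0.6,1.4],[0,0,0],1]]' 60; python3 -m creep '[[[0,0,0],[0,0,0],1],[[0,0,0],[0,0,0],1],[[0,0,0],[0,0,0],1],[[0,0,0],[0,0,0],1],[[0,0,-10],[0,0,0],1]]'; python3 -c "
from h import *
c=snap('wrist');cv2.imwrite('pics/w3.png',c['color'])
go([.518,-.1755,.30],154.5)"
```

```text
time: 3.0
position: [0.6174, 0.1181, 0.1783]
orientation: [0.22, 0.975, 0.001, 0.003]
ft_force: [-1.1, 0.1, 6.0]
width: 0.0586
time: 3.5
position: [0.6162, 0.118, 0.1864]
orientation: [0.22, 0.975, -0.0, 0.001]
ft_force: [-1.5, -0.1, -2.8]
width: 0.0588
pos [0.6173 0.1181 0.1892] yaw 154.58 t 3.55 F [ 1.   0.1 -1.2] M [ 0.   -0.08  0.02] w 0.0586 j6 -1.023
shift [ -37.  -307.6 -111.3] turn [0.13 0.31 0.08]
```

View pics/w3.png

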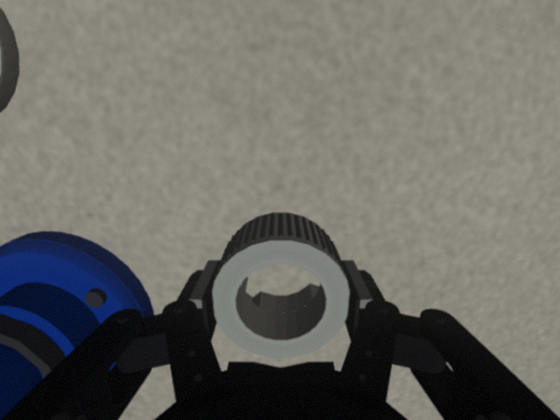

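The collar is held in the jaws and centred at about (281,300). Two dark notches show at the bottom of the bore. Next I'll lift, then view the cell from beside it.

```bash
python3 -m creep '[[[0,0,-45],[0,0,0],1],[[0,0,-95],[0,0,0],1],[[0,-30,-122],[0,0,0],1],[[0,-60,-122],[0,0,0],1],[[0,-110,-122],[0,0,0],1]]'; python3 -c "
from h import *
go([.590,-.21,.31],154.5)"
```

```text
time: 4.05
position: [0.5697, 0.019, 0.3134]
orientation: [0.219, 0.976, 0.001, 0.005]
ft_force: [0.4, -1.5, -2.5]
width: 0.0587
pos [0.5697 0.019  0.3134] yaw 154.74 t 4.05 F [ 0.4 -1.5 -2.5] M [-0.06  0.04  0.02] w 0.0587 j6 -1.191
shift [-116.1 -198.5    3.6] turn [0.26 0.55 0.24]
```

```bash
python3 -m creep '[[[-25,-43,1],[0,0,0],1],[[-50,-86,2],[0,0,0],1],[[-75,-129,3],[0,0,0],1],[[-100,-172,3],[0,0,0],1],[[-116,-198,3],[0.2,0.5,0.2],1]]';  python3 -m creep '[[[0,0,0],[0,0,0],1],[[0,0,0],[0,0,0],1]]'; cat > cell.py <<'E'
from h import *
import sys
c=snap("wrist");cv2.imwrite(f'pics/{sys.argv[1]}.png',c['color']); np.save(sys.argv[1]+".npy",c,allow_pickle=True)
P=pts(c); d=np.hypot(P[...,0]-.518,P[...,1]+.1755)
print("barrel px",proj(c,[.518,-.1755,.092]))
for lo,hi,rm in ((.089,.096,.03),(.012,.022,.07),(.036,.044,.045)):
    q=P[(P[...,2]>lo)&(P[...,2]<hi)&(d<rm)]
    if len(q)>20: print(lo,len(q),cv2.minEnclosingCircle(q[:,:2].astype(np.float32)),np.median(q[:,2]),"mean",q.mean(0))
go([.518,-.1755,.30],154.5)
E
python3 cell.py w4
```

```text
time: 4.55
position: [0.5897, -0.2128, 0.3108]
orientation: [0.222, 0.975, 0.0, 0.001]
ft_force: [1.6, 1.6, -2.5]
width: 0.0587
time: 4.75
position: [0.5894, -0.2135, 0.3106]
orientation: [0.222, 0.975, 0.0, 0.0]
ft_force: [-0.6, -0.3, -1.0]
width: 0.0588
barrel px [[286.19651492 111.50371245]]
0.089 1014 ((0.5174367427825928, -0.17990459501743317), 0.016165317967534065) 0.09209727405120768 mean [ 0.51714357 -0.17978102  0.09186963]
0.012 7384 ((0.517352283000946, -0.1799873411655426), 0.05520022660493851) 0.01738422268983067 mean [ 0.51495481 -0.17863352  0.01681487]
0.036 259 ((0.51729816198349, -0.18001200258731842), 0.02715885639190674) 0.039835889272945485 mean [ 0.51706168 -0.17900892  0.039778  ]
pos [ 0.5894 -0.2125  0.3105] yaw 154.38 t 4.8 F [ 0.2 -0.2 -1.8] M [ 0.04 -0.02  0.07] w 0.0586 j6 -1.556
shift [80.4  2.5 10.5] turn [ 0.05  0.03 -0.12]
```

View pics/w4.png

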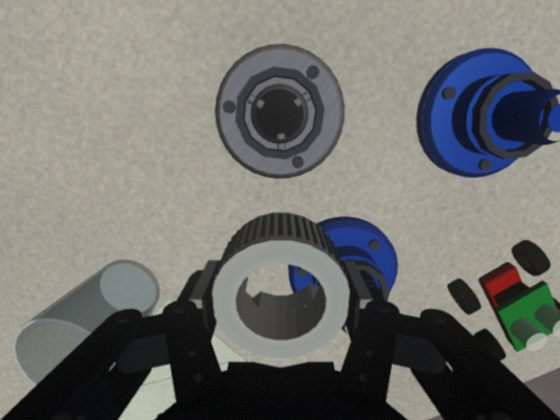

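The wrist view shows the grey cell at about (280,113), with three small pins around the barrel. The held collar is at (283,298). Next I'll measure the collar's place in the tool frame.

```bash
python3 - <<'E'
from h import *
c=np.load("w4.npy",allow_pickle=True).item(); c["W"]=np.array(c["mount"]); P=pts(c)
# collar in tool coordinates (z along fingers)
d=np.hypot(P[...,0],P[...,1]); q=P[(P[...,2]>.132)&(P[...,2]<.148)&(d<.04)]; print(len(q))
zt=np.median(q[q[:,0]>.0][:,2]); print("zt",zt, np.percentile(q[:,2],[5,50,95]))
g=q[np.abs(q[:,2]-zt)<.002]; A=np.c_[g[:,:2],np.ones(len(g))]; s=np.linalg.lstsq(A,g[:,2],rcond=None)[0]; print("tilt deg",np.degrees(s[:2]))
# far/back edge & circle fit on the bore edge from bright mask
gr=cv2.cvtColor(c["color"],cv2.COLOR_BGR2GRAY)
m=((np.abs(P[...,2]-zt)<.003)&(d<.036)&(gr>95)).astype(np.uint8)
cs,_=cv2.findContours(m,cv2.RETR_CCOMP,cv2.CHAIN_APPROX_NONE)
for k in sorted(cs,key=cv2.contourArea)[-2:]:
    k=k[:,0]; p=onplane(c,k,zt)[:,:2]
    for _ in range(4):
        x,y,r=fitc(p); e=np.abs(np.hypot(*(p-[x,y]).T)-r); p=p[e<max(.0006,2*np.median(e))]
    print(len(k),len(p),x,y,r)
E
```

```text
10263
zt 0.1425062262160256 [0.13616327 0.14260619 0.14646086]
tilt deg [-0.32144676  0.071794  ]
239 239 0.0012399950698992754 -0.00022283555734186323 0.0196168140657284
367 358 0.0013373955792213381 -0.0002679695707806651 0.029794210043072453
```

```bash
python3 -c "
from h import *
go([.5187,-.1802,.31],154.5)"; python3 -m creep '[[[40,1.3,0],[0,0,0],1],[[79,1.3,0],[0,0,0],1],[[79,1.3,0],[0,0,0],1],[[79,1.3,0],[0,0,0],1]]'; python3 - <<'E'
from h import *
c=snap("top"); P=pts(c); d=np.hypot(P[...,0]-.5174,P[...,1]+.1799)
go([.5187,-.1802,.276],154.5)
E
```

```text
pos [ 0.5894 -0.2125  0.3105] yaw 154.38 t 4.8 F [ 0.2 -0.2 -1.8] M [ 0.04 -0.02  0.07] w 0.0586 j6 -1.556
shift [77.7 -1.5  0.5] turn [ 0.05  0.03 -0.12]
time: 5.2
position: [0.5181, -0.1753, 0.3103]
orientation: [0.221, 0.975, 0.0, 0.0]
ft_force: [0.6, -0.0, -1.6]
width: 0.0587
pos [ 0.5189 -0.176   0.311 ] yaw 154.48 t 5.25 F [-0.4  0.1 -2. ] M [-0.01 -0.05 -0.02] w 0.0585 j6 -1.551
shift [-1.6 -3.9 35. ] turn [ 0.06  0.11 -0.02]
```

```bash
python3 -m creep '[[[-1.6,-3.9,10],[0,0.1,0],1],[[-1.6,-3.9,25],[0,0.1,0],1],[[-1.6,-3.9,32],[0,0.1,0],1],[[-1.6,-3.9,32],[0,0.1,0],1]]'; python3 -c "
from h import *
c=snap('wrist');cv2.imwrite('pics/w5.png',c['color'][150:420,140:420])
go([.5187,-.1802,.246],154.5)"
```

```text
time: 5.65
position: [0.5182, -0.18, 0.2762]
orientation: [0.221, 0.975, 0.001, -0.002]
ft_force: [-0.6, 0.2, -2.1]
width: 0.0588
pos [ 0.5185 -0.1802  0.2773] yaw 154.47 t 5.7 F [ 0.3 -0.4 -1.5] M [-0.05 -0.02 -0.01] w 0.0586 j6 -1.558
shift [-0.2  0.  31.3] turn [ 0.06 -0.16 -0.03]
```

View pics/w5.png

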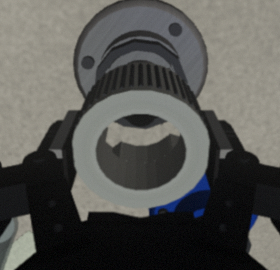

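The collar is above the barrel, whose dark top shows through the bore at about (143,120) in the crop. Descending.

```bash
python3 -m creep '[[[0,0,6],[0,0,0],1],[[0,0,12],[0,0,0],1],[[0,0,18],[0,0,0],1],[[0,0,18],[0,0,0],1]]'; python3 -c "
from h import *
go([.5187,-.1802,.242],154.5)"
```

```text
time: 6.1
position: [0.5181, -0.18, 0.258]
orientation: [0.221, 0.975, 0.001, -0.002]
ft_force: [-0.5, 0.5, -2.0]
width: 0.0587
pos [ 0.5181 -0.18    0.258 ] yaw 154.47 t 6.1 F [-0.5  0.5 -2. ] M [-0.03  0.01  0.02] w 0.0587 j6 -1.558
shift [-0.7  0.  16. ] turn [ 0.06 -0.27 -0.03]
```

No contact, with the underside already below the barrel's top. Continuing to the pins.

```bash
python3 -m creep '[[[-0.4,0,6],[0,-0.2,0],1],[[-0.4,0,12],[0,-0.2,0],1],[[-0.4,0,16],[0,-0.2,0],1],[[-0.4,0,17.5],[0,-0.2,0],1]]'; python3 -c "
from h import *
go([.5187,-.1802,.240],154.5)"
```

```text
time: 6.5
position: [0.5182, -0.18, 0.2401]
orientation: [0.221, 0.975, 0.001, -0.001]
ft_force: [-2.6, 0.5, 3.7]
width: 0.0586
pos [ 0.5182 -0.18    0.2401] yaw 154.47 t 6.5 F [-2.6  0.5  3.7] M [ 0.22  0.45 -0.04] w 0.0586 j6 -1.558
shift [-0.5  0.   0.1] turn [ 0.06 -0.14 -0.03]
```

The collar is resting on the pins (about 6 N at TCP z 0.240). Now turning with light pressure.

```bash
python3 -m creep '[[[0,-0.1,1.5],[0,0,4],1],[[0,-0.2,1.5],[0,0,8],1],[[0,-0.3,1.5],[0,0,12],1],[[0,-0.35,1.5],[0,0,16],1],[[0,-0.45,1.5],[0,0,20],1]]'; python3 -c "
from h import *
go([.5187,-.1802,.240])"
```

```text
time: 7.0
position: [0.5189, -0.1807, 0.2401]
orientation: [0.388, 0.922, 0.001, 0.0]
ft_force: [0.7, 0.6, 2.3]
width: 0.059
pos [ 0.5189 -0.1807  0.2401] yaw 134.31 t 7.0 F [0.7 0.6 2.3] M [ 0.09 -0.1   0.06] w 0.059 j6 -1.207
shift [0.5 0.2 0.1] turn [0.09 0.01 0.  ]
```

```bash
python3 -m creep '[[[0,-0.1,2],[0,0,4],1],[[0,-0.2,2],[0,0,8],1],[[0,-0.3,2],[0,0,12],1],[[0,-0.35,2],[0,0,16],1],[[0,-0.45,2],[0,0,20],1]]'; python3 -c "
from h import *
go([.5187,-.1802,.240])"
```

```text
time: 7.5
position: [0.519, -0.1815, 0.24]
orientation: [0.543, 0.84, 0.0, 0.001]
ft_force: [-3.9, -0.5, 6.0]
width: 0.059
pos [ 0.519  -0.1815  0.24  ] yaw 114.2 t 7.5 F [-3.9 -0.5  6. ] M [-0.13  0.67  0.16] w 0.059 j6 -0.856
shift [1.3 0.3 0. ] turn [0.08 0.1  0.  ]
```

```bash
python3 -m creep '[[[0.6,-0.5,2],[0,0,4],1],[[0.6,-0.6,2],[0,0,8],1],[[0.6,-0.7,2],[0,0,12],1],[[0.6,-0.75,2],[0,0,16],1],[[0.6,-0.85,2],[0,0,20],1]]'; python3 -c "
from h import *
go([.5187,-.1802,.240])"
```

```text
time: 8.0
position: [0.5181, -0.1816, 0.2389]
orientation: [0.682, 0.732, 0.0, 0.001]
ft_force: [-0.0, 0.1, 0.2]
width: 0.0585
pos [ 0.5181 -0.1816  0.2389] yaw 94.03 t 8.0 F [-0.   0.1  0.2] M [ 0.03  0.01 -0.04] w 0.0585 j6 -0.505
shift [ 1.4  0.7 -1.1] turn [0.14 0.1  0.  ]
```

It's dropping: 1 mm lower with the force falling off. Pressing without turning.

```bash
python3 -m creep '[[[0,0,2],[0,0,0],1],[[0,0,3],[0,0,0],1],[[0,0,3],[0,0,0],1]]'; python3 -c "
from h import *
go([.5175,-.1812,.2285])"
```

```text
time: 8.3
position: [0.5184, -0.1814, 0.2377]
orientation: [0.681, 0.732, 0.0, 0.001]
ft_force: [-5.8, 4.2, 9.3]
width: 0.0585
pos [ 0.5184 -0.1814  0.2377] yaw 94.1 t 8.3 F [-5.8  4.2  9.3] M [ 0.61  1.16 -0.15] w 0.0585 j6 -0.506
shift [ 0.3 -0.9  9.2] turn [0.08 0.03 0.  ]
```

```bash
cat > held.py <<'E'
from h import *
c=snap("wrist"); W=c["W"].copy(); c["W"]=np.array(c["mount"]); P=pts(c)
d=np.hypot(P[...,0],P[...,1]); gr=cv2.cvtColor(c["color"],cv2.COLOR_BGR2GRAY)
m=(P[...,2]>.128)&(P[...,2]<.15)&(d<.036)&(d>.021)&(gr>95); q=P[m]; zt=np.median(q[:,2])
g=q[np.abs(q[:,2]-zt)<.003]; s=np.linalg.lstsq(np.c_[g[:,:2],np.ones(len(g))],g[:,2],rcond=None)[0]
print("zt",zt.round(4),"tilt",np.degrees(s[:2]).round(2),"n",len(g))
m=((np.abs(P[...,2]-zt)<.003)&(d<.036)&(gr>95)).astype(np.uint8)
cs,_=cv2.findContours(m,cv2.RETR_EXTERNAL,cv2.CHAIN_APPROX_NONE); k=max(cs,key=cv2.contourArea)[:,0]; p=onplane(c,k,zt)[:,:2]
for _ in range(4):
    x,y,r=fitc(p); e=np.abs(np.hypot(*(p-[x,y]).T)-r); p=p[e<max(.0006,2*np.median(e))]
print("collar in tool",round(x*1e3,2),round(y*1e3,2),r.round(4))
s=arm.read_state(); R=Ro.from_quat(s["orientation"]); C=s["position"]+R.apply([x,y,zt])
print("collar top centre world",C.round(4),"error to axis in tool mm",(R.inv().apply([.5174-C[0],-.1799-C[1],0])*1e3).round(2))
c["W"]=W; P=pts(c); b=P[(np.hypot(P[...,0]-.5174,P[...,1]+.1799)<.016)&(P[...,2]>.0895)&(P[...,2]<.0945)]
if len(b)>20: print("barrel top",len(b),b.mean(0).round(4))
cv2.imwrite("pics/last.png",c["color"])
go([.5174,-.1799,.2285])
E
python3 held.py
```

```text
zt 0.1425 tilt [-0.37  0.16] n 6618
collar in tool 1.2 0.07 0.0298
collar top centre world [ 0.5186 -0.1803  0.0952] error to axis in tool mm [ 0.44 -1.2  -0.  ]
barrel top 1487 [ 0.5173 -0.1771  0.0919]
pos [ 0.5184 -0.1814  0.2377] yaw 94.1 t 8.35 F [-5.3  3.8  9.8] M [ 0.68  1.19 -0.24] w 0.0587 j6 -0.506
shift [ 1.6 -0.9  9.2] turn [0.09 0.03 0.  ]
```

View pics/last.png

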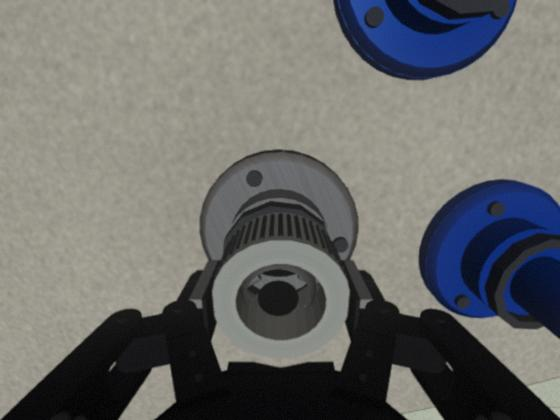

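The collar hasn't slipped, and its underside is about 3 mm below the pin tops, so the keyways have started to engage. It sits about 1.2 mm off axis in −y of the tool, and the side force agrees. I'll centre it and press.

```bash
python3 -m creep '[[[0.4,-1.1,-0.5],[0,0,0],1],[[0.4,-1.1,1],[0,0,0],1],[[0.4,-1.1,2.5],[0,0,0],1],[[0.4,-1.1,4],[0,0,0],1]]'; python3 held.py
```

```text
time: 8.75
position: [0.5174, -0.1811, 0.2342]
orientation: [0.681, 0.732, 0.0, 0.001]
ft_force: [-3.4, 2.4, 9.1]
width: 0.0589
zt 0.1425 tilt [-0.27  0.13] n 6630
collar in tool 1.22 0.05 0.0298
collar top centre world [ 0.5175 -0.1799  0.0915] error to axis in tool mm [ 0.01 -0.15 -0.  ]
barrel top 1583 [ 0.5172 -0.177   0.0919]
pos [ 0.5174 -0.1811  0.234 ] yaw 94.08 t 8.8 F [-2.3  2.3  3.8] M [ 0.19  0.38 -0.26] w 0.0589 j6 -0.506
shift [1.2 0.1 5.5] turn [0.08 0.01 0.  ]
```

```bash
python3 -m creep '[[[0.2,-0.3,1.5],[0,0,1],1],[[0.2,-0.3,3],[0,0,2],1],[[0.2,-0.3,4.5],[0,0,2],1],[[0.2,-0.3,6],[0,0,2],1],[[0.2,-0.3,7],[0,0,2],1]]' 80; python3 held.py
```

```text
time: 9.3
position: [0.5177, -0.1812, 0.2284]
orientation: [0.694, 0.72, 0.001, 0.001]
ft_force: [-6.5, 3.0, 14.9]
width: 0.0586
zt 0.1426 tilt [-0.17  0.12] n 6571
collar in tool 1.19 0.07 0.0298
collar top centre world [ 0.518  -0.1801  0.0858] error to axis in tool mm [ 0.19 -0.62 -0.  ]
barrel top 1709 [ 0.5174 -0.1771  0.0919]
pos [ 0.5177 -0.1812  0.2284] yaw 92.08 t 9.35 F [-3.6  2.3  9.7] M [ 0.27  0.69 -0.09] w 0.0582 j6 -0.471
shift [ 1.3 -0.2 -0.1] turn [0.13 0.04 0.  ]
```

The underside is now at about 0.050. Pressing a bit more to confirm a hard stop, and centring.

```bash
python3 -m creep '[[[0.2,-0.5,1],[0,0,0],1],[[0.2,-0.5,1.5],[0,0,0],1],[[0.2,-0.5,2],[0,0,0],1],[[0.2,-0.5,2],[0,0,0],1]]'; python3 held.py; cp pics/last.png pics/f1.png; python3 -c "
from h import *
c=snap('side');cv2.imwrite('pics/s1.png',cv2.resize(c['color'][190:330,150:350],None,fx=4,fy=4))"
```

```text
time: 9.75
position: [0.5177, -0.1812, 0.2284]
orientation: [0.694, 0.72, 0.001, 0.001]
ft_force: [-5.9, 4.2, 13.1]
width: 0.0585
zt 0.1426 tilt [-0.15  0.16] n 6597
collar in tool 1.18 0.07 0.0298
collar top centre world [ 0.518  -0.1801  0.0858] error to axis in tool mm [ 0.22 -0.61 -0.  ]
barrel top 1709 [ 0.5173 -0.1771  0.0919]
pos [ 0.5177 -0.1812  0.2284] yaw 92.08 t 9.8 F [-5.9  3.6 12.6] M [ 0.41  1.2  -0.13] w 0.0581 j6 -0.471
shift [ 1.3 -0.2 -0.1] turn [0.13 0.04 0.  ]
```

View pics/s1.png

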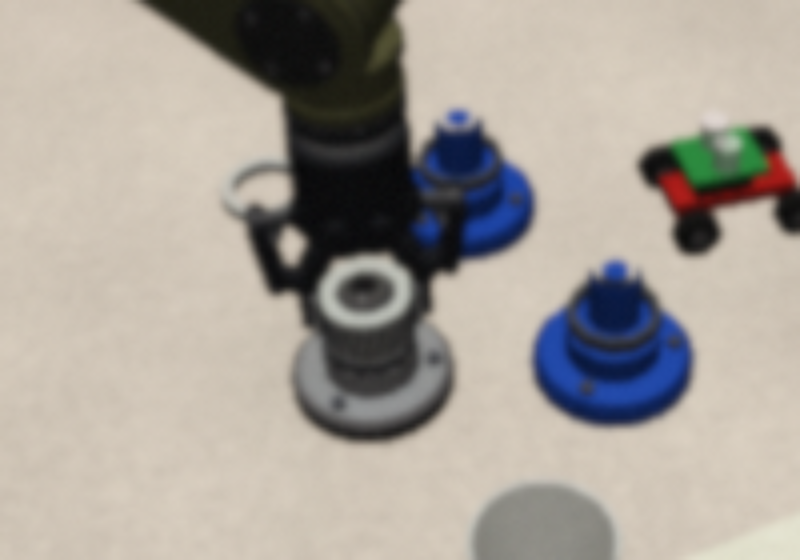

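View pics/f1.png

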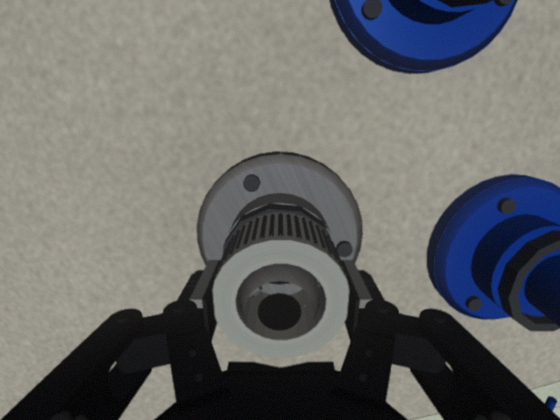

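Both views show the collar level on the grey cell. Its top is 6.1 mm below the barrel top (6 expected), and extra push gave no further travel, so it is home. I'll add some holding margin and check that it stays put.

```bash
python3 -m creep '[[[0.3,-0.7,2.5],[0,0,0],1],[[0.3,-0.7,3.5],[0,0,0],1],[[0.3,-0.7,3.5],[0,0,0],1],[[0.3,-0.7,3.5],[0,0,0],1],[[0.3,-0.7,3.5],[0,0,0],1]]';python3 held.py; python3 - <<'E'
from h import *
for _ in range(8): arm.camera("top")
E
python3 held.py
```

```text
time: 10.35
position: [0.5177, -0.1812, 0.2283]
orientation: [0.694, 0.72, 0.001, 0.001]
ft_force: [-10.7, 5.3, 20.4]
width: 0.0581
zt 0.1426 tilt [-0.22  0.14] n 6589
collar in tool 1.19 0.04 0.0298
collar top centre world [ 0.518  -0.1801  0.0857] error to axis in tool mm [ 0.2  -0.62 -0.  ]
barrel top 1703 [ 0.5174 -0.1771  0.0919]
pos [ 0.5177 -0.1812  0.2283] yaw 92.09 t 10.4 F [-10.    4.4  21.7] M [ 0.71  1.81 -0.08] w 0.0584 j6 -0.471
shift [ 1.3 -0.2 -0.2] turn [0.13 0.05 0.  ]
zt 0.1426 tilt [-0.18  0.15] n 6583
collar in tool 1.2 0.05 0.0298
collar top centre world [ 0.518  -0.1801  0.0857] error to axis in tool mm [ 0.2  -0.63 -0.  ]
barrel top 1728 [ 0.5174 -0.177   0.0919]
pos [ 0.5177 -0.1812  0.2283] yaw 92.09 t 10.85 F [-10.1   4.9  20.8] M [ 0.68  1.83 -0.09] w 0.0584 j6 -0.471
shift [ 1.3 -0.2 -0.2] turn [0.13 0.05 0.  ]
```

```bash
python3 -c "
from station import arm
print(arm.finish_job()); s=arm.read_state(); print(s['time'],s['position'])"
```

```text
the job is handed in; nothing more can be done
None
the job is handed in; nothing more can be done
```

The collar is seated home on the grey filter cell's barrel, and I handed the job in with the gripper still holding it pushed down. I picked it up, lowered it right end up onto the pins and turned it about 60° until it dropped. I then centred it by about 1.2 mm and pressed it down on the spring. The clock stood at 10.85 s at the last check.

**Seating:** the underside measured about 49.7 mm above the bench (50 expected), and the collar's top 6.2 mm below the barrel's top (6 expected). Extra push gave no further travel beyond 0.1 mm. Tilt was about 0.2°, no more than when it was first held.

**Hold:** the push was steady at about 21 N over 0.45 s, more than the spring's 10 N. The 80 N grip did not slip.

**Disagreements:**
- The collar's axis reads about 0.65 mm off the barrel's, inside the 1.5 mm of play.
- A sideways force of about 11 N remained, and small sideways corrections did not remove it.
- The first top-camera estimate of the cell was about 3 mm off the closer wrist-camera one, so I used the wrist's.

**Bystanders:** nothing in the moves or pictures suggests the beaker, spare ring, car or jar was touched, but I did not re-measure their positions.

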